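# Pile the last wooden blank and poise the stamp over it

### The arm

A 6-joint arm with a two-finger parallel gripper is mounted at the origin on the work surface; the furniture and walls round the work are solid. World frame = base frame: x ahead of the robot, y to its left, z up, the work surface at z = 0. Lengths are in m, angles in rad, forces in N, time in s.
With the tool pointing down it reaches from about 0.35 to 0.875 m from the base axis. Payload 4.2 kg.
Tool frame: the origin (TCP) lies between the finger pads; the fingertips stand 11 mm ahead of it and the grasp point (between the pads) lies 8 mm behind it; z points along the fingers, y is the line along which they close (so a half turn about z gives the same grasp; the last joint's range is limited). The gripper opens to 87 mm and grips with 3 to 60 N. Pads are 19 mm wide; open, the fingers measure 117 mm over their backs; the gripper's body (75 mm by 190 mm) begins 51 mm behind the grasp point.
Start: joints at [-1.09, 0.385, 0.008, 0, -1.194, -0.259], TCP at [0.138, -0.61, 0.234] pointing down, gripper open.
Joint ranges: [-3.14, 3.14], [-1.21, 2.06], [-1.07, 1.41], [-3.16, 2.05], [-2.99, -0.16], [-3.1, 3.1]. Speed limits (rad/s): [2.79, 2.79, 3.14, 3.14, 3.14, 3.14].

### API

Orientations are given as a unit quaternion [w, x, y, z].
In Python, from bench import monitor, grab_frame, calibration, ticket, models gives the robot as it stands.
- The arm moves only by the tool step_arm, never from a script. Its argument "deltas" is a list of rows, each an object with "grip": the gripper's target within -1 to 1 (fully open at 1, half-way at 0, shut at -1); "translation": the shift along the tool's x, y, z in m, a list of three; "roll": the turn about the tool's z in degrees. A call has exactly 8 rows; each row shifts and turns the commanded pose from where the row before left it, along the tool's axes as they then stand; what a row does not reach is not made up. A row lasts 1/12 s, in which the tool goes at most 41.7 mm and 7.16 degrees, less where a joint would pass 70% of its speed; a pose out of reach is approached as far as the arm can. A call is refused whole if a number of a shift passes 0.0417 or a number of a turn 7.16, either way. A call with a gripper value outside its range is refused whole. The fingers move at their own pace and stop on an object; the grip force is fixed at half the most. Time passes only in rows, so rows that do not move let the fingers close, or fill a call up. It gives the time, the measured TCP pose, the force, the opening and the grip force at its end, in the units of the state.
- monitor.get_obs(): the state, without advancing time (a new reading comes with each control period).
- grab_frame(name): name is "scene" or "top"; returns the picture (480x640x3 uint8, red, green, blue); there is no depth.
- calibration(name): a dict with "camera_matrix" (3x3 intrinsics, pixels), "extrinsics" (4x4, takes a point from world to camera coordinates). Camera axes: x right, y up, looking along -z (the intrinsics and any distortion apply to the point x, -y, -z); pixel columns grow to the right and rows downward; lengths in m; the calibration is good to about 2 mm. A picture is of the moment at which its call begins. calibration takes no time and is no camera call.
- ticket.finish_job(): hands the job in; it is judged then, once.
Trained networks look in the newest picture that a camera, given by its name, has taken for a name from the list of things; names that differ only in an ending like _2 or _b are one class to them, and where a whole thing is asked for, a point or a joint stands for the part that bears it (a point fixed in the world has none). Each returns a list of dicts, best first, with "conf" (0 to 1); they miss things now and then, are a little off and sometimes report something else, mostly with a low value. They report only what shows in the picture. A call takes as long as a camera call. They do not tell look-alikes from the thing itself.
- models.recognise(label, camera): "location" ([x, y, z] in m, in the coordinates of the camera as it stood for that picture, good to about 4 mm: the middle of the surface that is visible of it).
- models.silhouettes(label, camera): "region" (480x640 bool, what is visible of it).
The state is a dict: "time_s": time; "q": joint angles; "joint_velocities": joint speeds; "joint_torque": joint torques, N m; "tcp_pos": TCP position; "orientation": TCP orientation; "ft_force": force on the tool from outside, world axes, zero at the start; "wrist_torque": the same for the moment, N m; "finger_gap": finger opening in m; "grasp_force": force on a finger pad.
Only numpy, scipy, OpenCV 4.12 (cv2) and the standard library are available. Lean on these libraries where they do the work, as an engineer would, in place of code of your own. Each camera call takes 0.05 s, during which the arm holds its last target. There are 200 camera calls.

### The job

Lay the loose wooden blank squarely on top of the two blanks piled in the stamping jig, edges flush and long sides together. Then take the rubber stamp, lift it over the raised lid of the paint box and hold it upright about 1 cm above the blue outline on the new top blank, centred and with its long side along the outline's long side, not touching it: finish there, still holding the stamp. Do not touch the paint box, do not shift the pile, and leave everything else where it stands.

Things in the scene. Friction and masses are not known exactly. Their poses are not given: they have to be found in the camera images.
- blank_new_center (a point): Loose light-wood blank, a flat rectangular board 60 x 90 x 12 mm (x, y, z) with softly rounded edges and a thin blue outline (37 x 49 mm, long side along y) in the middle of its top face; lies flat on the table on the right. This point is its centre, 6 mm above its underside. Its x axis runs along the short (60 mm) side, y along the long side, z up. About 60 g.
- mark (a point): Centre of the blue outline on the top face of the loose blank, 6 mm above the blank's centre; axes as the blank's. Here the stamp must hover once the blank is on the pile.
- pile_top (a point): Centre of the top face of the pile of two like blanks (60 x 90 x 12 mm each, laid loose one on the other) in the stamping jig on the left; x along the short side, y along the long side, z up. It is 32 mm above the table: jig board 8 mm and two blanks. The new blank's underside goes here.
- jig: Stamping jig fixed to the table: plywood board 110 x 140 x 8 mm with a low dark L-shaped fence (top 15 mm above the table, lower than the pile) along one long (+x) and one short (-y) side of the pile. Origin at the centre of its underside, below the pile's centre; y along its long side.
- stamp_knob (a point): Wooden hand stamp on the table on the right: block foot 30 x 42 mm (x, y) and 18 mm high, with a round knob above it, about 23 mm across at its widest, 60 mm high in all. This point lies on the knob's axis 45 mm above the underside, where it is gripped. x along the foot's short side, y along its long side, z up. About 50 g.
- stamp_foot (a point): Centre of the underside of the stamp's foot, 45 mm straight below the knob point; same axes.
- paint_box: Open wooden paint box fixed to the table between the right side (blank, stamp) and the left side (jig). Origin at the centre of its underside. Tray 191 mm along its x axis and 260 mm along its y axis, 52 mm high; its x axis points to the left (about world +y). Its lid stands open on the left long side, from 50 to 130 mm from the origin along x, along the whole 260 mm of y, up to 249 mm above the table. Must not be touched.
- lid_top (a point): Middle of the upper edge of the paint box's raised lid, 247 mm above the table; the edge runs along this frame's y, 130 mm each way.
- poster_red: Red paint bottle 56 mm across, 140 mm tall, behind the jig; leave alone. Origin under its centre.
- poster_blue: Blue paint bottle 48 mm across, 115 mm tall, behind the jig; leave alone. Origin under its centre.
- poster_yellow: Yellow paint bottle 52 mm across, 125 mm tall, behind the jig; leave alone. Origin under its centre.
- ink_bottle: Dark ink bottle 43 mm across, 92 mm tall, to the left of and behind the jig; leave alone. Origin under its centre.
Not all that is in view belongs to the job. What is shaped like the part that bears stamp_knob but pink or purple is not meant.

How it is judged:
By the outcome, as a careful person would: the job done as asked, in the order asked, and still so for the second after the job is handed in, while the arm keeps its last pose, push and grip.
It also fails if it takes over 67 s, if anything falls off the work surface, if the arm or the gripper's body presses on something with over 40 N, if the wrist force passes 120 N, or if a joint passes its speed limit or range.

## Working session

There is one attempt and no reset: what is moved stays moved. The work goes in short steps, Python scripts to look and compute and a tool call to move; the robot and the scene stay as the last step left them, time stands still between calls to the robot, and variables do not carry over. Pictures are saved under pics/ and viewed, at most 10 in all, crops included, and the job is handed in when it is done.

Besides the shell and the picture viewer there is one more tool, called after "Request:" as name([rows], argument=value, ...), one row to a line, values as JSON. step_arm: Moves the arm, as the interface text tells. Its arguments: {"type":"object","properties":{"deltas":{"type":"array","items":{"type":"object","properties":{"grip":{"type":"number"},"translation":{"type":"array","items":{"type":"number"}},"roll":{"type":"number"}}}}},"required":["deltas"]}

```bash
mkdir -p pics; ls; python3 - <<'E'
from bench import monitor, grab_frame, calibration, models
import cv2,numpy as np
print(monitor.get_obs())
for n in("scene","top"):
    cv2.imwrite(f"pics/{n}0.png",grab_frame(n)[:,:,::-1])
    c=calibration(n);print(n,c)
    E=np.array(c["extrinsics"])
    for l in("blank_new_center","mark","pile_top","stamp_knob","jig","lid_top","paint_box"):
        for r in models.recognise(l,n)[:3]:
            p=np.linalg.inv(E)@np.r_[r["location"],1];print(l,round(r["conf"],2),p[:3].round(4))
E
```

```text
pics
{'time_s': 0.0, 'q': array([-1.09036423e+00,  3.85550910e-01,  6.65186751e-03, -5.07757990e-04,
       -1.19402882e+00, -2.58573017e-01]), 'joint_velocities': array([-0.00061248,  0.00206465,  0.0002176 , -0.00074716, -0.00066277,
       -0.001147  ]), 'joint_torque': array([ 1.43294223e-03, -3.90668535e+01,  1.87407517e+01,  4.21995789e+00,
        1.10582571e-02, -1.61040357e-04]), 'tcp_pos': array([ 0.13740497, -0.60911611,  0.23247189]), 'orientation': array([-1.64858876e-04, -1.10609026e-01,  9.93863397e-01,  1.07905930e-03]), 'ft_force': array([0.21607501, 0.38613072, 0.08051147]), 'wrist_torque': array([-0.0140194 ,  0.00573537,  0.03386969]), 'grasp_force': 0.0, 'finger_gap': 0.08736509193269637}
scene {'camera_matrix': array([[525.54974201,   0.        , 327.88397901],
       [  0.        , 525.54974201, 245.61800825],
       [  0.        ,   0.        ,   1.        ]]), 'extrinsics': array([[ 0.95231493,  0.30510701, -0.00244649, -0.4956044 ],
       [-0.25851973,  0.81111137,  0.52465788,  0.01055378],
       [ 0.16206118, -0.49900707,  0.85130965, -1.4051744 ],
     
[... 522 characters left out ...]
  0.        ,   1.        ]]), 'extrinsics': array([[-9.96503122e-03, -9.99949904e-01,  9.42552323e-04,
         6.74187897e-02],
       [ 9.90993978e-01, -9.74989554e-03,  1.33551020e-01,
        -5.25817814e-01],
       [-1.33535140e-01,  2.26490376e-03,  9.91041491e-01,
        -1.33563186e+00],
       [ 0.00000000e+00,  0.00000000e+00,  0.00000000e+00,
         1.00000000e+00]])}
blank_new_center 0.85 [ 0.466  -0.1575  0.0105]
mark 0.91 [ 0.4666 -0.1604  0.0122]
pile_top 0.62 [0.4335 0.3262 0.0299]
stamp_knob 0.63 [ 0.3573 -0.2031  0.0223]
stamp_knob 0.42 [ 0.3717 -0.31    0.0171]
stamp_knob 0.42 [ 0.3617 -0.0636  0.0215]
jig 0.71 [ 0.4692 -0.1594  0.0132]
jig 0.55 [0.431  0.3225 0.0049]
```

View pics/scene0.png

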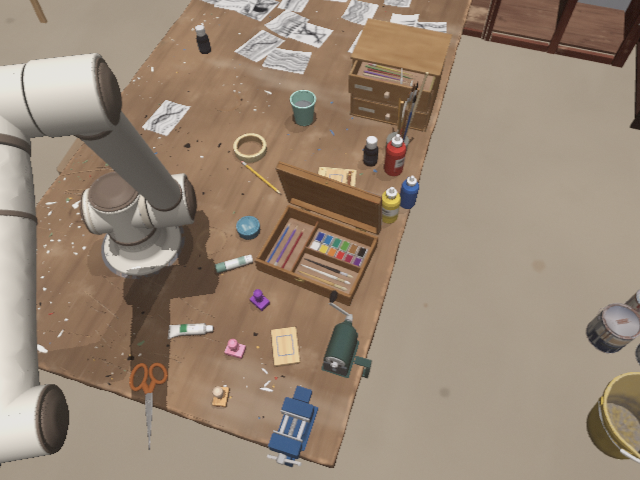

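View pics/top0.png

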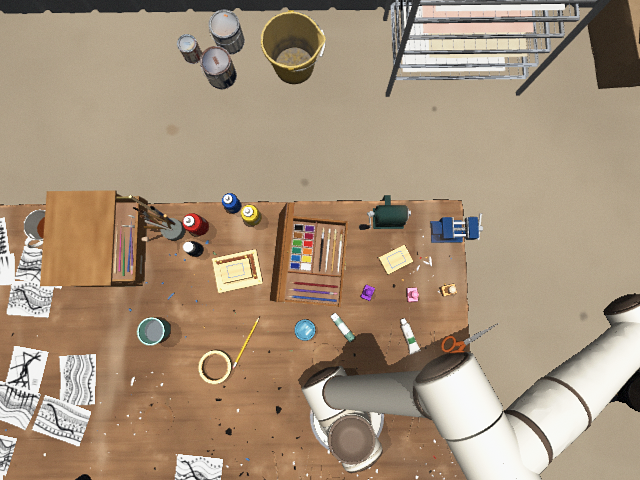

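The scene view shows the wooden stamp at (220,396), pink and purple decoys at (235,348) and (260,299), the loose blank at (285,346), and the pile mostly hidden behind the lid. In the top view the blank is at (396,260), the wooden stamp at (448,290) and the jig and pile at (238,271).

```bash
cat > h.py <<'E'
import numpy as np,cv2
from bench import monitor, grab_frame, calibration, models
from scipy.optimize import minimize
def proj(P,n):
    c=calibration(n);E=np.array(c["extrinsics"]);K=np.array(c["camera_matrix"])
    q=np.atleast_2d(P)@E[:3,:3].T+E[:3,3]; q=q*[1,-1,-1]
    q=q@K.T; return q[:,:2]/q[:,2:]
def box(x,y,a,sx,sy,z0,z1):
    c,s=np.cos(a),np.sin(a)
    return np.array([[x+c*u*sx/2-s*v*sy/2,y+s*u*sx/2+c*v*sy/2,z] for z in(z0,z1) for u,v in((-1,-1),(1,-1),(1,1),(-1,1))])
def fit(mask,n,g,sx,sy,z0,z1):
    S=8; ys,xs=np.nonzero(mask); x0,y0=xs.min()-8,ys.min()-8; w,h=xs.max()+8-x0,ys.max()+8-y0
    m=mask[y0:y0+h,x0:x0+w].astype(float)
    def f(p):
        q=(proj(box(p[0],p[1],p[2],sx,sy,z0,z1),n)-[x0,y0]+.5)*S-.5
        im=np.zeros((h*S,w*S),np.uint8); cv2.fillConvexPoly(im,cv2.convexHull((q*16).round().astype(np.int32)),255,shift=4)
        r=cv2.resize(im,(w,h),interpolation=cv2.INTER_AREA)/255.
        return np.abs(r-m).sum()/m.sum()
    best=None
    for a in (-.3,0,.3):
        i=np.array([g[0],g[1],g[2]+a]); r=minimize(f,i,method="Nelder-Mead",options=dict(initial_simplex=[i,i+[.01,0,0],i+[0,.01,0],i+[0,0,.15]],xatol=1e-5,fatol=1e-5))
        if best is None or r.fun<best.fun: best=r
    return best.x.round(4),round(best.fun,3)
E
python3 - <<'E'
from h import *
T=[]
for n in("top","scene"):
    im=grab_frame(n)
    M={l:models.silhouettes(l,n) for l in("blank_new_center","pile_top","stamp_knob","jig","paint_box","lid_top")}
    for l,r in M.items():
        print(n,l,[(round(a["conf"],2),int(a["region"].sum()),[int(v) for v in np.argwhere(a["region"]).mean(0)[::-1]]) for a in r[:4]])
    for r in M["blank_new_center"][:1]: print("blank",fit(r["region"],n,(.465,-.16,0.3),.06,.09,0,.012))
    if M["pile_top"]: print("pile",fit(M["pile_top"][0]["region"],n,(.435,.325,0),.06,.09,.008,.032))
    if n=="top":
      for x,y in((210,240),(365,235),(420,265)):
        T.append(cv2.resize(im[y:y+60,x:x+60],(390,390),interpolation=cv2.INTER_CUBIC))
      v=np.hstack(T[:2]); cv2.imwrite("pics/crop1.png",v[:,:,::-1])
np.savez("m.npz",**{})
E
```

```text
top blank_new_center []
top pile_top [(0.58, 601, [236, 270])]
top stamp_knob [(0.6, 129, [367, 292]), (0.44, 166, [411, 294])]
top jig [(0.71, 935, [237, 270])]
top paint_box [(0.44, 248, [192, 247])]
top lid_top []
pile (array([0.4343, 0.3297, 0.213 ]), np.float64(0.078))
scene blank_new_center [(0.72, 962, [284, 346])]
scene pile_top [(0.62, 229, [336, 174])]
scene stamp_knob [(0.8, 282, [219, 395]), (0.66, 263, [234, 349]), (0.52, 219, [258, 299])]
scene jig [(0.65, 212, [343, 175])]
scene paint_box []
scene lid_top []
blank (array([ 0.4646, -0.161 ,  0.447 ]), np.float64(0.047))
pile (array([0.4379, 0.328 , 0.2607]), np.float64(1.068))
```

View pics/crop1.png

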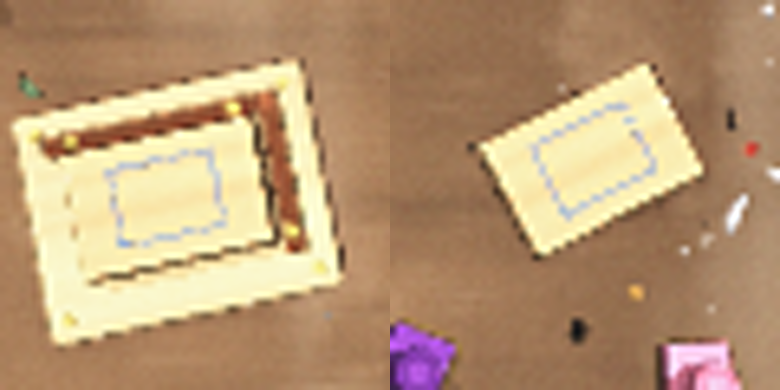

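```bash
cat >> h.py <<'E'
def outline(im,n,g,z,sx=.037,sy=.049):
    "fit blue outline: g=(x,y,yaw); blueness relative to wood"
    f32=im.astype(np.float32); b=f32[:,:,2]-f32[:,:,0]
    b=b-cv2.medianBlur(b,5) if False else b
    c=proj([[g[0],g[1],z]],n)[0]
    yy,xx=np.mgrid[0:480,0:640]; S=8
    x0,y0=(c-22).astype(int); w=h=44
    B=b[y0:y0+h,x0:x0+w]
    def f(p):
        q=(proj(box(p[0],p[1],p[2],sx,sy,z,z)[:4],n)-[x0,y0]+.5)*S-.5
        m=np.zeros((h*S,w*S),np.uint8); cv2.polylines(m,[(q*16).round().astype(np.int32)],True,255,S,cv2.LINE_AA,4)
        q2=(proj(box(p[0],p[1],p[2],sx+.02,sy+.02,z,z)[:4],n)-[x0,y0]+.5)*S-.5
        k=np.zeros_like(m); cv2.fillConvexPoly(k,(q2*16).round().astype(np.int32),255,shift=4)
        m=cv2.GaussianBlur(cv2.resize(m,(w,h),interpolation=cv2.INTER_AREA)/255.,(0,0),.5); k=cv2.resize(k,(w,h),interpolation=cv2.INTER_AREA)>128
        return -np.corrcoef(m[k],B[k])[0,1]
    best=None
    for d in (0,-.006,.006):
        i=np.array(g)+[d,-d,0]; r=minimize(f,i,method="Nelder-Mead",options=dict(initial_simplex=[i,i+[.005,0,0],i+[0,.005,0],i+[0,0,.1]],xatol=1e-5,fatol=1e-6))
        if best is None or r.fun<best.fun: best=r
    return best.x.round(4),round(best.fun,3)
def wood(im,c,r=25,thr=150):
    m=((im[:,:,0]>200)&(im[:,:,1]>thr)).astype(np.uint8); m=cv2.morphologyEx(m,cv2.MORPH_CLOSE,np.ones((5,5)))
    k=cv2.connectedComponents(m)[1]; return k==k[int(c[1]),int(c[0])]
E
python3 - <<'E'
from h import *
t=grab_frame("top"); s=grab_frame("scene")
print("outline blank top",outline(t,"top",(.465,-.16,.447),.012))
print("outline blank scene",outline(s,"scene",(.465,-.16,.447),.012))
print("outline pile top",outline(t,"top",(.434,.33,.213),.032))
m=wood(t,(396,260));print(m.sum(),"wood blank top",fit(m,"top",(.465,-.16,.447),.06,.09,0,.012))
m=wood(t,(236,270));print(m.sum())
print("jig",fit(models.silhouettes("jig","top")[0]["region"],"top",(.434,.33,.213),.11,.14,0,.008))
if abs(m.sum()-1900)<500: print("jig wood",fit(m,"top",(.434,.33,.213),.11,.14,0,.008))
r=models.silhouettes("stamp_knob","scene")[0]["region"]
print("stamp foot approx", np.argwhere(r).min(0),np.argwhere(r).max(0))
a=cv2.resize(s[370:420,195:245],(390,390),interpolation=cv2.INTER_CUBIC);b=cv2.resize(t[270:310,428:468],(390,390),interpolation=cv2.INTER_CUBIC)
cv2.imwrite("pics/crop2.png",np.hstack([a,b])[:,:,::-1])
E
```

```text
outline blank top (array([ 0.4646, -0.1603,  0.4511]), np.float64(-0.795))
outline blank scene (array([ 0.4651, -0.1609,  0.4498]), np.float64(-0.889))
outline pile top (array([0.4341, 0.33  , 0.1989]), np.float64(-0.798))
545 wood blank top (array([ 0.4649, -0.1609,  0.4637]), np.float64(0.075))
1506
jig (array([0.4342, 0.329 , 0.2039]), np.float64(0.682))
jig wood (array([0.4342, 0.33  , 0.2015]), np.float64(0.101))
stamp foot approx [289 250] [309 268]
```

View pics/crop2.png

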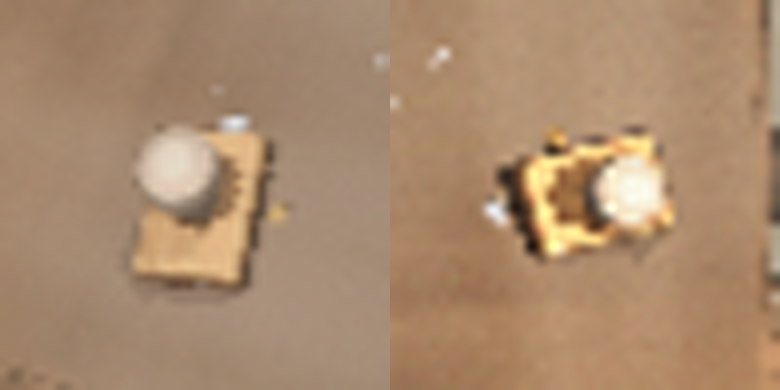

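The stamp foot in the scene crop spans about (135..265, 130..285) with the knob centred at (180,168). In the top crop the foot's long side tilts like the blank's.

```bash
cat >> h.py <<'E'
def ray(px,n,z):
    c=calibration(n);E=np.array(c["extrinsics"]);K=np.array(c["camera_matrix"])
    d=np.linalg.inv(K)@np.r_[px,1.]*[1,-1,-1]; R=E[:3,:3]; o=-R.T@E[:3,3]; d=R.T@d
    return (o+d*(z-o[2])/d[2]).round(4)
def stampfit(masks,g):
    S=8
    def rend(p,n,x0,y0,w,h):
        im=np.zeros((h*S,w*S),np.uint8)
        def add(P):
            q=(proj(P,n)-[x0,y0]+.5)*S-.5; cv2.fillConvexPoly(im,cv2.convexHull((q*16).round().astype(np.int32)),255,shift=4)
        add(box(p[0],p[1],p[2],.03,.042,0,.018))
        t=np.linspace(0,2*np.pi,24)
        ph=np.linspace(-1.2,1.57,9); add(np.array([[p[0]+.0115*np.cos(a)*np.cos(e),p[1]+.0115*np.sin(a)*np.cos(e),.0485+.0115*np.sin(e)] for a in t for e in ph]))
        add(np.array([[p[0]+.006*np.cos(a),p[1]+.006*np.sin(a),z] for a in t for z in(.018,.04)]))
        return cv2.resize(im,(w,h),interpolation=cv2.INTER_AREA)/255.
    def f(p):
        e=0
        for n,m in masks.items():
            ys,xs=np.nonzero(m);x0,y0=xs.min()-8,ys.min()-8;w,h=xs.max()+8-x0,ys.max()+8-y0
            e+=np.abs(rend(p,n,x0,y0,w,h)-m[y0:y0+h,x0:x0+w]).sum()/m.sum()
        return e
    i=np.array(g);best=None
    for a in(-.2,0,.2):
        i=np.array(g)+[0,0,a];r=minimize(f,i,method="Nelder-Mead",options=dict(initial_simplex=[i,i+[.006,0,0],i+[0,.006,0],i+[0,0,.15]],xatol=1e-5,fatol=1e-5))
        if best is None or r.fun<best.fun:best=r
    return best.x.round(4),round(best.fun,3)
E
python3 - <<'E'
from h import *
t=grab_frame("top"); s=grab_frame("scene")
def seg(im,c,r):
    # grabcut around c
    m=np.full(im.shape[:2],cv2.GC_BGD,np.uint8); x,y=c
    m[y-r:y+r,x-r:x+r]=cv2.GC_PR_BGD; cv2.circle(m,c,r-7,cv2.GC_PR_FGD,-1); cv2.circle(m,c,4,cv2.GC_FGD,-1)
    cv2.grabCut(im[:,:,::-1].copy(),m,None,np.zeros((1,65)),np.zeros((1,65)),6,cv2.GC_INIT_WITH_MASK)
    k=cv2.connectedComponents(((m==1)|(m==3)).astype(np.uint8))[1]; return k==k[y,x]
ms=seg(s,(221,396),18); mt=seg(t,(448,290),16)
rr=[r["region"] for r in models.silhouettes("stamp_knob","scene") if r["region"][395,220]]
g=(.372,-.317,.3)
print(ms.sum(),mt.sum(),[r.sum() for r in rr])
print("gc both",stampfit({"scene":ms,"top":mt},g)); print("scene",stampfit({"scene":ms},g)); print("top",stampfit({"top":mt},g))
if rr: print("net scene",stampfit({"scene":rr[0]},g))
# knob top
print("knob scene",ray((195+180.5/7.8-.5,370+168.5/7.8-.5),"scene",.049),"knob top",ray((428+240.5/9.75-.5,270+190.5/9.75-.5),"top",.049))
for px in((375,228),(410,228),(375,205)):print("press top",px,ray(px,"top",.0)[:2],ray(px,"top",.08)[:2])
for px in((325,345),(330,372),(350,322),(356,375)):print("press scene",px,ray(px,"scene",0)[:2],ray(px,"scene",.08)[:2])
for l in("poster_red","poster_blue","poster_yellow","ink_bottle"):
    E=np.array(calibration("top")["extrinsics"])
    r=models.recognise(l,"top")
    if r: print(l,(np.linalg.inv(E)@np.r_[r[0]["location"],1])[:3].round(3))
print("lid edge top cam",ray((287,204),"top",.248),ray((275,301),"top",.248))
print(monitor.get_obs()["time_s"])
E
```

```text
261 140 [np.int64(265)]
gc both (array([ 0.3691, -0.3162,  0.2156]), np.float64(0.456))
scene (array([ 0.367 , -0.3158,  0.3296]), np.float64(0.242))Traceback (most recent call last):
  File "<stdin>", line 13, in <module>
  File "h.py", line 70, in stampfit
    i=np.array(g)+[0,0,a];r=minimize(f,i,method="Nelder-Mead",options=dict(initial_simplex=[i,i+[.006,0,0],i+[0,.006,0],i+[0,0,.15]],xatol=1e-5,fatol=1e-5))
                            ~~~~~~~~^^^^^^^^^^^^^^^^^^^^^^^^^^^^^^^^^^^^^^^^^^^^^^^^^^^^^^^^^^^^^^^^^^^^^^^^^^^^^^^^^^^^^^^^^^^^^^^^^^^^^^^^^^^^^^^^^^^^^^^^
    res = _minimize_neldermead(fun, x0, args, callback, bounds=bounds,
                               **options)
    fxr = func(xr)
    fx = function(np.copy(x), *(wrapper_args + args))
  File "h.py", line 66, in f
    e+=np.abs(rend(p,n,x0,y0,w,h)-m[y0:y0+h,x0:x0+w]).sum()/m.sum()
              ~~~~^^^^^^^^^^^^^^^
  File "h.py", line 59, in rend
    ph=np.linspace(-1.2,1.57,9); add(np.array([[p[0]+.0115*np.cos(a)*np.cos(e),p[1]+.0115*np.sin(a)*np.cos(e),.0485+.0115*np.sin(e)] for a in t for e in ph]))
                                 ~~~^^^^^^^^^^^^^^^^^^^^^^^^^^^^^^^^^^^^^^^^^^^^^^^^^^^^^^^^^^^^^^^^^^^^^^^^^^^^^^^^^^^^^^^^^^^^^^^^^^^^^^^^^^^^^^^^^^^^^^^^^^
  File "h.py", line 56, in add
    q=(proj(P,n)-[x0,y0]+.5)*S-.5; cv2.fillConvexPoly(im,cv2.convexHull((q*16).round().astype(np.int32)),255,shift=4)
       ~~~~^^^^^
  File "h.py", line 5, in proj
    c=calibration(n);E=np.array(c["extrinsics"]);K=np.array(c["camera_matrix"])
ValueError: time passes only in moves, steps and waits
```

```bash
python3 - <<'E'
s=open('h.py').read()
s=s.replace("from scipy.optimize","import functools\ncalibration=functools.lru_cache(calibration)\nfrom scipy.optimize",1)
open('h.py','w').write(s)
E
python3 - <<'E'
from h import *
t=grab_frame("top"); s=grab_frame("scene")
def warm(im,c,r):
    lab=cv2.cvtColor(im,cv2.COLOR_RGB2LAB).astype(float); x,y=c
    m=np.zeros(im.shape[:2],np.uint8); m[y-r:y+r,x-r:x+r]=(lab[y-r:y+r,x-r:x+r,0]>np.median(lab[y-r-6:y+r+6,x-r-6:x+r+6,0])+18)
    m=cv2.morphologyEx(m,cv2.MORPH_CLOSE,np.ones((5,5))); k=cv2.connectedComponents(m)[1]; return k==k[y,x]
rr=[r["region"] for r in models.silhouettes("stamp_knob","scene") if r["region"][395,220]]
g=(.369,-.317,.33); wt=warm(t,(449,290),15)
print([r.sum() for r in rr],wt.sum())
if rr: print("net scene",stampfit({"scene":rr[0]},g))
if wt.sum()>80: print("warm top",stampfit({"top":wt},g))
print("knob scene",ray((195+180.5/7.8-.5,370+168.5/7.8-.5),"scene",.049),"knob top",ray((428+240.5/9.75-.5,270+190.5/9.75-.5),"top",.049))
for px in((375,228),(410,228),(375,205)):print("press top",px,ray(px,"top",.0)[:2],ray(px,"top",.08)[:2])
for px in((325,345),(330,372),(350,322),(356,375)):print("press scene",px,ray(px,"scene",0)[:2],ray(px,"scene",.08)[:2])
E=np.array(calibration("top")["extrinsics"])
for l in("poster_red","poster_blue","poster_yellow","ink_bottle"):
    r=models.recognise(l,"top")
    if r: print(l,(np.linalg.inv(E)@np.r_[r[0]["location"],1])[:3].round(3))
print("lid edge top cam",ray((287,204),"top",.248),ray((275,301),"top",.248))
print(monitor.get_obs()["time_s"])
E
```

```text
[] 145
warm top (array([ 0.3696, -0.3176,  0.206 ]), np.float64(0.23))
knob scene [ 0.3701 -0.3175  0.049 ] knob top [ 0.3698 -0.3189  0.049 ]
press top (375, 228) [ 0.5633 -0.1002] [ 0.5506 -0.0907]
press top (410, 228) [ 0.5622 -0.2099] [ 0.5496 -0.1941]
press top (375, 205) [ 0.6367 -0.102 ] [ 0.6199 -0.0924]
press scene (325, 345) [ 0.5543 -0.1281] [ 0.5642 -0.1571]
press scene (330, 372) [ 0.5855 -0.1872] [ 0.5934 -0.2121]
press scene (350, 322) [ 0.5942 -0.0534] [ 0.6015 -0.0874]
press scene (356, 375) [ 0.6448 -0.1757] [ 0.6487 -0.2014]
poster_red [0.566 0.438 0.095]
poster_blue [0.434 0.327 0.031]
poster_yellow [0.598 0.274 0.09 ]
ink_bottle [0.495 0.447 0.062]
lid edge top cam [0.5894 0.1561 0.248 ] [0.3404 0.1861 0.248 ]
2.2
```

```bash
cat > plan.py <<'E'
import json,sys
from h import *
from scipy.spatial.transform import Rotation as R
def state():
    o=monitor.get_obs(); q=o["orientation"]; r=R.from_quat([q[1],q[2],q[3],q[0]]).as_matrix()
    return o,r,np.degrees(np.arctan2(r[1,1],r[0,1]))
def plan(target,psi,grip,rows=8):
    "rows to move TCP to world target with tool-y angle psi (deg)"
    o,r,p0=state(); d=np.array(target)-o["tcp_pos"]; t=-((psi-p0+180)%360-180)
    L=[]
    for k in range(rows):
        rk=r@R.from_euler("z",t*k/rows,degrees=True).as_matrix()
        L.append({"grip":grip,"translation":[round(float(v),4) for v in rk.T@(d/rows)],"roll":round(t/rows,2)})
    print("t",round(o["time_s"],2),"tcp",o["tcp_pos"].round(4),"psi",round(p0,2),"tilt",r[:2,2].round(4),"F",o["ft_force"].round(1),"gap",round(o["finger_gap"],4))
    for i in range(0,rows,8): print(json.dumps(L[i:i+8]).replace(" ",""))
E
python3 -c "
from plan import *
plan((.455,-.141,.12),205.8,1,16)"
```

```text
t 2.2 tcp [ 0.1375 -0.6097  0.2335] psi 102.71 tilt [0. 0.] F [-0.6 -0.6 -0.5] gap 0.0867
[{"grip":1,"translation":[-0.0258,0.0242,0.0071],"roll":-6.44},{"grip":1,"translation":[-0.0284,0.0212,0.0071],"roll":-6.44},{"grip":1,"translation":[-0.0306,0.0178,0.0071],"roll":-6.44},{"grip":1,"translation":[-0.0324,0.0143,0.0071],"roll":-6.44},{"grip":1,"translation":[-0.0338,0.0106,0.0071],"roll":-6.44},{"grip":1,"translation":[-0.0347,0.0067,0.0071],"roll":-6.44},{"grip":1,"translation":[-0.0353,0.0028,0.0071],"roll":-6.44},{"grip":1,"translation":[-0.0354,-0.0012,0.0071],"roll":-6.44}]
[{"grip":1,"translation":[-0.035,-0.0051,0.0071],"roll":-6.44},{"grip":1,"translation":[-0.0342,-0.009,0.0071],"roll":-6.44},{"grip":1,"translation":[-0.033,-0.0128,0.0071],"roll":-6.44},{"grip":1,"translation":[-0.0313,-0.0164,0.0071],"roll":-6.44},{"grip":1,"translation":[-0.0293,-0.0199,0.0071],"roll":-6.44},{"grip":1,"translation":[-0.0269,-0.023,0.0071],"roll":-6.44},{"grip":1,"translation":[-0.0241,-0.0259,0.0071],"roll":-6.44},{"grip":1,"translation":[-0.0211,-0.0284,0.0071],"roll":-6.44}]
```

Request:
step_arm([
  {"grip": 1,"translation": [-0.0258,0.0242,0],"roll": -6.44},
  {"grip": 1,"translation": [-0.0284,0.0212,0],"roll": -6.44},
  {"grip": 1,"translation": [-0.0306,0.0178,0],"roll": -6.44},
  {"grip": 1,"translation": [-0.0324,0.0143,0],"roll": -6.44},
  {"grip": 1,"translation": [-0.0338,0.0106,0],"roll": -6.44},
  {"grip": 1,"translation": [-0.0347,0.0067,0],"roll": -6.44},
  {"grip": 1,"translation": [-0.0353,0.0028,0],"roll": -6.44},
  {"grip": 1,"translation": [-0.0354,-0.0012,0],"roll": -6.44},
])

```text
time_s: 2.87
tcp_pos: [0.2971, -0.3738, 0.2338]
orientation: [0.0, -0.534, 0.846, -0.0]
ft_force: [1.5, -0.2, -0.5]
finger_gap: 0.0869
grasp_force: 0.0
```

Request:
step_arm([
  {"grip": 1,"translation": [-0.035,-0.0051,0],"roll": -6.44},
  {"grip": 1,"translation": [-0.0342,-0.009,0.01],"roll": -6.44},
  {"grip": 1,"translation": [-0.033,-0.0128,0.015],"roll": -6.44},
  {"grip": 1,"translation": [-0.0313,-0.0164,0.02],"roll": -6.44},
  {"grip": 1,"translation": [-0.0293,-0.0199,0.02],"roll": -6.44},
  {"grip": 1,"translation": [-0.0269,-0.023,0.02],"roll": -6.44},
  {"grip": 1,"translation": [-0.0241,-0.0259,0.02],"roll": -6.44},
  {"grip": 1,"translation": [-0.0211,-0.0284,0.01],"roll": -6.44},
])

```text
time_s: 3.53
tcp_pos: [0.4547, -0.1392, 0.1167]
orientation: [0.001, 0.848, -0.529, -0.001]
ft_force: [-0.0, -0.3, 0.6]
finger_gap: 0.0868
grasp_force: 0.0
```

```bash
python3 -c "
from plan import *
plan((.4552,-.1408,.05),205.8,1,8)"
```

```text
t 3.53 tcp [ 0.4547 -0.1392  0.1167] psi -153.94 tilt [-0.0029  0.0003] F [-0.  -0.3  0.6] gap 0.0868
[{"grip":1,"translation":[0.0002,0.0,0.0083],"roll":0.03},{"grip":1,"translation":[0.0002,0.0,0.0083],"roll":0.03},{"grip":1,"translation":[0.0002,0.0,0.0083],"roll":0.03},{"grip":1,"translation":[0.0002,0.0,0.0083],"roll":0.03},{"grip":1,"translation":[0.0002,0.0,0.0083],"roll":0.03},{"grip":1,"translation":[0.0002,0.0,0.0083],"roll":0.03},{"grip":1,"translation":[0.0002,0.0,0.0083],"roll":0.03},{"grip":1,"translation":[0.0002,0.0,0.0083],"roll":0.03}]
```

Request:
step_arm([
  {"grip": 1,"translation": [0,0,0.015],"roll": 0},
  {"grip": 1,"translation": [0,0,0.015],"roll": 0},
  {"grip": 1,"translation": [0,0,0.01],"roll": 0},
  {"grip": 1,"translation": [0,0,0.01],"roll": 0},
  {"grip": 1,"translation": [0,0,0.01],"roll": 0},
  {"grip": 1,"translation": [0,0,0.005],"roll": 0},
  {"grip": 1,"translation": [0,0,0],"roll": 0},
  {"grip": 1,"translation": [0,0,0],"roll": 0},
])

```text
time_s: 4.2
tcp_pos: [0.4554, -0.141, 0.0537]
orientation: [0.0, 0.847, -0.532, 0.0]
ft_force: [0.1, 0.7, 0.0]
finger_gap: 0.0872
grasp_force: 0.0
```

```bash
python3 -c "
from plan import *
plan((.4552,-.1408,.015),205.8,1,8)
im=grab_frame('scene');cv2.imwrite('pics/s1.png',cv2.resize(im[270:400,200:400],(780,507),interpolation=cv2.INTER_CUBIC)[:,:,::-1])"
```

```text
t 4.2 tcp [ 0.4554 -0.141   0.0537] psi -154.24 tilt [ 0.     -0.0002] F [0.1 0.7 0. ] gap 0.0872
[{"grip":1,"translation":[-0.0,0.0,0.0048],"roll":-0.01},{"grip":1,"translation":[-0.0,0.0,0.0048],"roll":-0.01},{"grip":1,"translation":[-0.0,0.0,0.0048],"roll":-0.01},{"grip":1,"translation":[-0.0,0.0,0.0048],"roll":-0.01},{"grip":1,"translation":[-0.0,0.0,0.0048],"roll":-0.01},{"grip":1,"translation":[-0.0,0.0,0.0048],"roll":-0.01},{"grip":1,"translation":[-0.0,0.0,0.0048],"roll":-0.01},{"grip":1,"translation":[-0.0,0.0,0.0048],"roll":-0.01}]
```

View pics/s1.png

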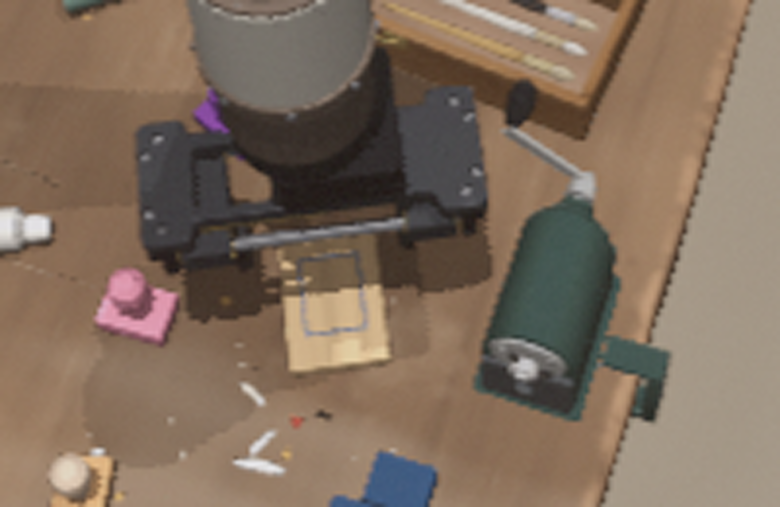

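The gripper straddles the blank's upper part (blank at (335,310) in the crop). It is clear of the press at (550,310) and of the pink decoy at (137,305).

Request:
step_arm([
  {"grip": 1,"translation": [0,0,0.01],"roll": 0},
  {"grip": 1,"translation": [0,0,0.01],"roll": 0},
  {"grip": 1,"translation": [0,0,0.008],"roll": 0},
  {"grip": 1,"translation": [0,0,0.006],"roll": 0},
  {"grip": 1,"translation": [0,0,0.005],"roll": 0},
  {"grip": 1,"translation": [0,0,0],"roll": 0},
  {"grip": 1,"translation": [0,0,0],"roll": 0},
  {"grip": 0.7,"translation": [0,0,0],"roll": 0},
])

```text
time_s: 4.92
tcp_pos: [0.4556, -0.1409, 0.0149]
orientation: [-0.0, 0.847, -0.532, 0.0]
ft_force: [-0.2, 0.9, 0.8]
finger_gap: 0.0847
grasp_force: 0.0
```

Request:
step_arm([
  {"grip": 0.6,"translation": [0,0,0],"roll": 0},
  {"grip": 0.5,"translation": [0,0,0],"roll": 0},
  {"grip": 0.4,"translation": [0,0,0],"roll": 0},
  {"grip": 0.3,"translation": [0,0,0],"roll": 0},
  {"grip": 0,"translation": [0,0,0],"roll": 0},
  {"grip": -0.5,"translation": [0,0,0],"roll": 0},
  {"grip": -1,"translation": [0,0,0],"roll": 0},
  {"grip": -1,"translation": [0,0,0],"roll": 0},
])

```text
time_s: 5.58
tcp_pos: [0.4553, -0.1409, 0.0147]
orientation: [-0.0, 0.847, -0.532, 0.0]
ft_force: [-0.3, 0.2, 2.0]
finger_gap: 0.0594
grasp_force: 30.0
```

Request:
step_arm([
  {"grip": -1,"translation": [0,0,-0.02],"roll": 0},
  {"grip": -1,"translation": [0,0,-0.041],"roll": 0},
  {"grip": -1,"translation": [0,0,-0.041],"roll": 0},
  {"grip": -1,"translation": [0,0,-0.041],"roll": 0},
  {"grip": -1,"translation": [0,0,-0.041],"roll": 0},
  {"grip": -1,"translation": [0,0,-0.041],"roll": 0},
  {"grip": -1,"translation": [0,0,-0.041],"roll": 0},
  {"grip": -1,"translation": [0,0,-0.041],"roll": 0},
])

```text
time_s: 6.25
tcp_pos: [0.4543, -0.1408, 0.3235]
orientation: [-0.0, 0.847, -0.532, -0.0]
ft_force: [1.2, -0.7, -1.0]
finger_gap: 0.0596
grasp_force: 30.0
```

```bash
python3 -c "
from plan import *
plan((.4297,.3515,.325),191.5,-1,16)"
```

```text
t 6.25 tcp [ 0.4543 -0.1408  0.3235] psi -154.26 tilt [0.0001 0.0005] F [ 1.2 -0.7 -1. ] gap 0.0596
[{"grip":-1,"translation":[-0.0284,-0.012,-0.0001],"roll":0.89},{"grip":-1,"translation":[-0.0286,-0.0115,-0.0001],"roll":0.89},{"grip":-1,"translation":[-0.0287,-0.0111,-0.0001],"roll":0.89},{"grip":-1,"translation":[-0.0289,-0.0106,-0.0001],"roll":0.89},{"grip":-1,"translation":[-0.0291,-0.0102,-0.0001],"roll":0.89},{"grip":-1,"translation":[-0.0292,-0.0097,-0.0001],"roll":0.89},{"grip":-1,"translation":[-0.0294,-0.0093,-0.0001],"roll":0.89},{"grip":-1,"translation":[-0.0295,-0.0088,-0.0001],"roll":0.89}]
[{"grip":-1,"translation":[-0.0296,-0.0084,-0.0001],"roll":0.89},{"grip":-1,"translation":[-0.0298,-0.0079,-0.0001],"roll":0.89},{"grip":-1,"translation":[-0.0299,-0.0074,-0.0001],"roll":0.89},{"grip":-1,"translation":[-0.03,-0.007,-0.0001],"roll":0.89},{"grip":-1,"translation":[-0.0301,-0.0065,-0.0001],"roll":0.89},{"grip":-1,"translation":[-0.0302,-0.006,-0.0001],"roll":0.89},{"grip":-1,"translation":[-0.0303,-0.0056,-0.0001],"roll":0.89},{"grip":-1,"translation":[-0.0304,-0.0051,-0.0001],"roll":0.89}]
```

Request:
step_arm([
  {"grip": -1,"translation": [-0.0284,-0.012,0],"roll": 0.89},
  {"grip": -1,"translation": [-0.0286,-0.0115,0],"roll": 0.89},
  {"grip": -1,"translation": [-0.0287,-0.0111,0],"roll": 0.89},
  {"grip": -1,"translation": [-0.0289,-0.0106,0],"roll": 0.89},
  {"grip": -1,"translation": [-0.0291,-0.0102,0],"roll": 0.89},
  {"grip": -1,"translation": [-0.0292,-0.0097,0],"roll": 0.89},
  {"grip": -1,"translation": [-0.0294,-0.0093,0],"roll": 0.89},
  {"grip": -1,"translation": [-0.0295,-0.0088,0],"roll": 0.89},
])

```text
time_s: 6.92
tcp_pos: [0.442, 0.1066, 0.3212]
orientation: [0.0, 0.812, -0.584, -0.0]
ft_force: [1.9, -0.2, -1.2]
finger_gap: 0.0597
grasp_force: 30.0
```

Request:
step_arm([
  {"grip": -1,"translation": [-0.0296,-0.0084,0],"roll": 0.89},
  {"grip": -1,"translation": [-0.0298,-0.0079,0],"roll": 0.89},
  {"grip": -1,"translation": [-0.0299,-0.0074,0],"roll": 0.89},
  {"grip": -1,"translation": [-0.03,-0.007,0],"roll": 0.89},
  {"grip": -1,"translation": [-0.0301,-0.0065,0],"roll": 0.89},
  {"grip": -1,"translation": [-0.0302,-0.006,0],"roll": 0.89},
  {"grip": -1,"translation": [-0.0303,-0.0056,0],"roll": 0.89},
  {"grip": -1,"translation": [-0.0304,-0.0051,0],"roll": 0.89},
])

```text
time_s: 7.58
tcp_pos: [0.4298, 0.3526, 0.3209]
orientation: [0.001, 0.774, -0.633, -0.0]
ft_force: [0.8, 0.3, -0.4]
finger_gap: 0.0597
grasp_force: 30.0
```

Request:
step_arm([
  {"grip": -1,"translation": [0,0,0.03],"roll": 0},
  {"grip": -1,"translation": [0,0,0.04],"roll": 0},
  {"grip": -1,"translation": [0,0,0.04],"roll": 0},
  {"grip": -1,"translation": [0,0,0.04],"roll": 0},
  {"grip": -1,"translation": [0,0,0.04],"roll": 0},
  {"grip": -1,"translation": [0,0,0.03],"roll": 0},
  {"grip": -1,"translation": [0,0,0.02],"roll": 0},
  {"grip": -1,"translation": [0,0,0],"roll": 0},
])

```text
time_s: 8.25
tcp_pos: [0.4279, 0.3482, 0.0762]
orientation: [0.006, 0.774, -0.633, -0.0]
ft_force: [-0.3, -0.5, -1.2]
finger_gap: 0.0596
grasp_force: 30.0
```

```bash
python3 -c "
from plan import *
plan((.4297,.3515,.055),191.5,-1,8)
im=grab_frame('top');cv2.imwrite('pics/t1.png',cv2.resize(im[220:320,180:290],(770,700),interpolation=cv2.INTER_CUBIC)[:590,:,::-1])"
```

```text
t 8.25 tcp [0.4279 0.3482 0.0762] psi -168.57 tilt [-0.0076 -0.0088] F [-0.3 -0.5 -1.2] gap 0.0596
[{"grip":-1,"translation":[-0.0004,-0.0003,0.0026],"roll":-0.01},{"grip":-1,"translation":[-0.0004,-0.0003,0.0026],"roll":-0.01},{"grip":-1,"translation":[-0.0004,-0.0003,0.0026],"roll":-0.01},{"grip":-1,"translation":[-0.0004,-0.0003,0.0026],"roll":-0.01},{"grip":-1,"translation":[-0.0004,-0.0003,0.0026],"roll":-0.01},{"grip":-1,"translation":[-0.0004,-0.0003,0.0026],"roll":-0.01},{"grip":-1,"translation":[-0.0004,-0.0003,0.0026],"roll":-0.01},{"grip":-1,"translation":[-0.0004,-0.0003,0.0026],"roll":-0.01}]
```

View pics/t1.png

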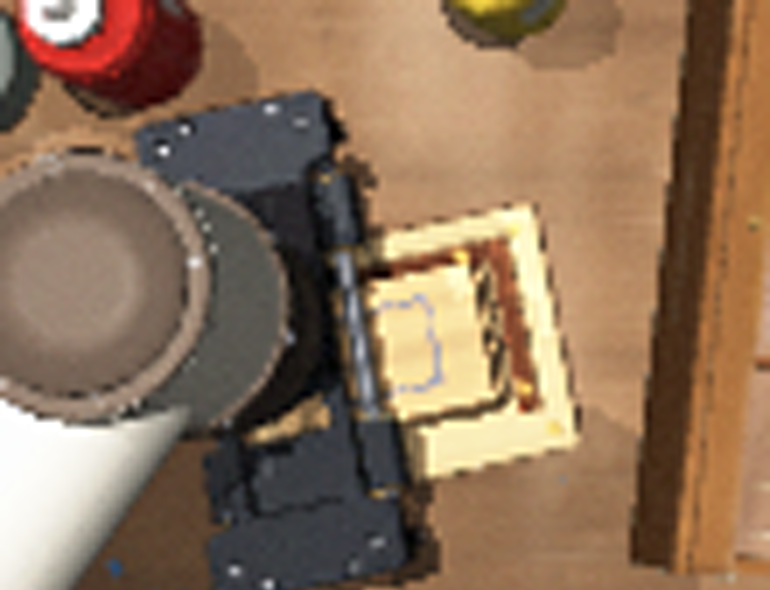

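The new blank hangs just above the pile (outline near (410,340), right edge at (490,345)). The gripper is clear of the red bottle and the jig.

Request:
step_arm([
  {"grip": -1,"translation": [0,0,0],"roll": 0},
  {"grip": -1,"translation": [0,0,0],"roll": 0},
  {"grip": -1,"translation": [0,0,0],"roll": 0},
  {"grip": -1,"translation": [0,0,0],"roll": 0},
  {"grip": -1,"translation": [0,0,0],"roll": 0},
  {"grip": -1,"translation": [0,0,0],"roll": 0},
  {"grip": -1,"translation": [0,0,0],"roll": 0},
  {"grip": -1,"translation": [0,0,0],"roll": 0},
])

```text
time_s: 8.97
tcp_pos: [0.4305, 0.3513, 0.0817]
orientation: [-0.0, 0.774, -0.633, -0.0]
ft_force: [0.1, 0.7, -0.5]
finger_gap: 0.0595
grasp_force: 30.0
```

```bash
python3 -c "
from plan import *
plan((.4297,.3515,.053),191.5,-1,8)
im=grab_frame('top')
cv2.imwrite('pics/t2.png',cv2.resize(im[240:300,205:275],(770,660),interpolation=cv2.INTER_CUBIC)[:590,:,::-1])
z=.0762-.0147+.012
print(proj(box(.4341,.33,.201,.06,.09,.032,z),'top').round(1).tolist())
"
```

```text
t 8.97 tcp [0.4305 0.3513 0.0817] psi -168.49 tilt [0.0001 0.0002] F [ 0.1  0.7 -0.5] gap 0.0595
[{"grip":-1,"translation":[-0.0,0.0001,0.0036],"roll":0.0},{"grip":-1,"translation":[-0.0,0.0001,0.0036],"roll":0.0},{"grip":-1,"translation":[-0.0,0.0001,0.0036],"roll":0.0},{"grip":-1,"translation":[-0.0,0.0001,0.0036],"roll":0.0},{"grip":-1,"translation":[-0.0,0.0001,0.0036],"roll":0.0},{"grip":-1,"translation":[-0.0,0.0001,0.0036],"roll":0.0},{"grip":-1,"translation":[-0.0,0.0001,0.0036],"roll":0.0},{"grip":-1,"translation":[-0.0,0.0001,0.0036],"roll":0.0}]
[[251.6, 276.5], [247.8, 257.1], [218.6, 263.3], [222.2, 282.8], [249.3, 275.8], [245.5, 255.8], [215.4, 262.2], [219.1, 282.3]]
```

Request:
step_arm([
  {"grip": -1,"translation": [0,0.0006,0.008],"roll": 0},
  {"grip": -1,"translation": [0,0,0.008],"roll": 0},
  {"grip": -1,"translation": [0,0,0.007],"roll": 0},
  {"grip": -1,"translation": [0,0,0.005],"roll": 0},
  {"grip": -1,"translation": [0,0,0.003],"roll": 0},
  {"grip": -1,"translation": [0,0,0.001],"roll": 0},
  {"grip": -1,"translation": [0,0,0],"roll": 0},
  {"grip": -1,"translation": [0,0,0],"roll": 0},
])

```text
time_s: 9.68
tcp_pos: [0.43, 0.3513, 0.0496]
orientation: [-0.0, 0.774, -0.633, 0.0]
ft_force: [0.0, -0.2, -0.7]
finger_gap: 0.0595
grasp_force: 30.0
```

Request:
step_arm([
  {"grip": -1,"translation": [0,0,0.001],"roll": 0},
  {"grip": -1,"translation": [0,0,0.001],"roll": 0},
  {"grip": -1,"translation": [0,0,0],"roll": 0},
  {"grip": -1,"translation": [0,0,0],"roll": 0},
  {"grip": -1,"translation": [0,0,0],"roll": 0},
  {"grip": -1,"translation": [0,0,0],"roll": 0},
  {"grip": -1,"translation": [0,0,0],"roll": 0},
  {"grip": -1,"translation": [0,0,0],"roll": 0},
])

```text
time_s: 10.35
tcp_pos: [0.4299, 0.3512, 0.0476]
orientation: [-0.0, 0.774, -0.633, 0.0]
ft_force: [-0.3, 0.4, -0.0]
finger_gap: 0.0592
grasp_force: 30.0
```

```bash
python3 -c "
from plan import *
plan((.4297,.3515,.0465),191.5,-1,8)"
```

```text
t 10.35 tcp [0.4299 0.3512 0.0476] psi -168.49 tilt [0. 0.] F [-0.3  0.4 -0. ] gap 0.0592
[{"grip":-1,"translation":[-0.0,0.0,0.0001],"roll":0.0},{"grip":-1,"translation":[-0.0,0.0,0.0001],"roll":0.0},{"grip":-1,"translation":[-0.0,0.0,0.0001],"roll":0.0},{"grip":-1,"translation":[-0.0,0.0,0.0001],"roll":0.0},{"grip":-1,"translation":[-0.0,0.0,0.0001],"roll":0.0},{"grip":-1,"translation":[-0.0,0.0,0.0001],"roll":0.0},{"grip":-1,"translation":[-0.0,0.0,0.0001],"roll":0.0},{"grip":-1,"translation":[-0.0,0.0,0.0001],"roll":0.0}]
```

Request:
step_arm([
  {"grip": -1,"translation": [0,0,0.0006],"roll": 0},
  {"grip": -1,"translation": [0,0,0.0005],"roll": 0},
  {"grip": -1,"translation": [0,0,0],"roll": 0},
  {"grip": -1,"translation": [0,0,0],"roll": 0},
  {"grip": -1,"translation": [0,0,0],"roll": 0},
  {"grip": -1,"translation": [0,0,0],"roll": 0},
  {"grip": -1,"translation": [0,0,0],"roll": 0},
  {"grip": -1,"translation": [0,0,0],"roll": 0},
])

```text
time_s: 11.02
tcp_pos: [0.4299, 0.3512, 0.0467]
orientation: [-0.0, 0.774, -0.633, 0.0]
ft_force: [-1.1, -0.2, 4.4]
finger_gap: 0.0597
grasp_force: 30.0
```

Request:
step_arm([
  {"grip": 0.4,"translation": [0,0,0],"roll": 0},
  {"grip": 0.45,"translation": [0,0,0],"roll": 0},
  {"grip": 0.5,"translation": [0,0,0],"roll": 0},
  {"grip": 0.6,"translation": [0,0,0],"roll": 0},
  {"grip": 0.8,"translation": [0,0,0],"roll": 0},
  {"grip": 1,"translation": [0,0,0],"roll": 0},
  {"grip": 1,"translation": [0,0,0],"roll": 0},
  {"grip": 1,"translation": [0,0,0],"roll": 0},
])

```text
time_s: 11.68
tcp_pos: [0.4299, 0.3512, 0.0464]
orientation: [0.0, 0.774, -0.633, 0.0]
ft_force: [-0.1, -0.3, 0.3]
finger_gap: 0.0848
grasp_force: 0.0
```

Request:
step_arm([
  {"grip": 1,"translation": [0,0,-0.01],"roll": 0},
  {"grip": 1,"translation": [0,0,-0.03],"roll": 0},
  {"grip": 1,"translation": [0,0,-0.04],"roll": 0},
  {"grip": 1,"translation": [0,0,-0.04],"roll": 0},
  {"grip": 1,"translation": [0,0,-0.04],"roll": 0},
  {"grip": 1,"translation": [0,0,-0.04],"roll": 0},
  {"grip": 1,"translation": [0,0,-0.04],"roll": 0},
  {"grip": 1,"translation": [0,0,-0.035],"roll": 0},
])

```text
time_s: 12.35
tcp_pos: [0.4298, 0.3508, 0.3257]
orientation: [-0.002, 0.774, -0.633, 0.0]
ft_force: [0.4, 0.6, -0.4]
finger_gap: 0.0868
grasp_force: 0.0
```

```bash
python3 -c "
from plan import *
plan((.370,-.318,.32),195.5,1,24)" | awk 'NR==1||NR==2'
```

```text
t 12.35 tcp [0.4298 0.3508 0.3257] psi -168.48 tilt [0.0025 0.0027] F [ 0.4  0.6 -0.4] gap 0.0868
[{"grip":1,"translation":[0.0268,0.008,0.0002],"roll":-0.17},{"grip":1,"translation":[0.0268,0.0081,0.0002],"roll":-0.17},{"grip":1,"translation":[0.0268,0.0082,0.0002],"roll":-0.17},{"grip":1,"translation":[0.0267,0.0082,0.0002],"roll":-0.17},{"grip":1,"translation":[0.0267,0.0083,0.0002],"roll":-0.17},{"grip":1,"translation":[0.0267,0.0084,0.0002],"roll":-0.17},{"grip":1,"translation":[0.0267,0.0085,0.0002],"roll":-0.17},{"grip":1,"translation":[0.0266,0.0085,0.0002],"roll":-0.17}]
```

Request:
step_arm([
  {"grip": 1,"translation": [0.034,0.0104,0],"roll": -0.2},
  {"grip": 1,"translation": [0.034,0.0104,0],"roll": -0.2},
  {"grip": 1,"translation": [0.034,0.0104,0],"roll": -0.2},
  {"grip": 1,"translation": [0.034,0.0104,0],"roll": -0.2},
  {"grip": 1,"translation": [0.034,0.0104,0],"roll": -0.2},
  {"grip": 1,"translation": [0.034,0.0104,0],"roll": -0.2},
  {"grip": 1,"translation": [0.034,0.0104,0],"roll": -0.2},
  {"grip": 1,"translation": [0.034,0.0104,0],"roll": -0.2},
])

```text
time_s: 13.02
tcp_pos: [0.4051, 0.066, 0.3224]
orientation: [-0.001, 0.783, -0.621, 0.0]
ft_force: [0.3, -0.0, -0.5]
finger_gap: 0.0871
grasp_force: 0.0
```

```bash
python3 -c "
from plan import *
t=grab_frame('top')
print('outline new',outline(t,'top',(.434,.33,.201),.044))
s=grab_frame('scene');print(outline(s,'scene',(.434,.33,.201),.044))
cv2.imwrite('pics/t3.png',cv2.resize(t[240:300,205:275],(770,660),interpolation=cv2.INTER_CUBIC)[:590,:,::-1])
plan((.370,-.318,.32),195.5,1,16)"
```

```text
outline new (array([0.4337, 0.33  , 0.1907]), np.float64(-0.806))
(array([0.4365, 0.3289, 0.1488]), np.float64(-0.3))
t 13.12 tcp [0.4048 0.064  0.3227] psi -167.17 tilt [0.0013 0.0004] F [-0.2 -0.2 -0.8] gap 0.087
[{"grip":1,"translation":[0.0228,0.0074,0.0002],"roll":-0.17},{"grip":1,"translation":[0.0228,0.0075,0.0002],"roll":-0.17},{"grip":1,"translation":[0.0228,0.0076,0.0002],"roll":-0.17},{"grip":1,"translation":[0.0227,0.0076,0.0002],"roll":-0.17},{"grip":1,"translation":[0.0227,0.0077,0.0002],"roll":-0.17},{"grip":1,"translation":[0.0227,0.0078,0.0002],"roll":-0.17},{"grip":1,"translation":[0.0227,0.0078,0.0002],"roll":-0.17},{"grip":1,"translation":[0.0226,0.0079,0.0002],"roll":-0.17}]
[{"grip":1,"translation":[0.0226,0.008,0.0002],"roll":-0.17},{"grip":1,"translation":[0.0226,0.008,0.0002],"roll":-0.17},{"grip":1,"translation":[0.0226,0.0081,0.0002],"roll":-0.17},{"grip":1,"translation":[0.0225,0.0081,0.0002],"roll":-0.17},{"grip":1,"translation":[0.0225,0.0082,0.0002],"roll":-0.17},{"grip":1,"translation":[0.0225,0.0083,0.0002],"roll":-0.17},{"grip":1,"translation":[0.0225,0.0083,0.0002],"roll":-0.17},{"grip":1,"translation":[0.0225,0.0084,0.0002],"roll":-0.17}]
```

View pics/t3.png

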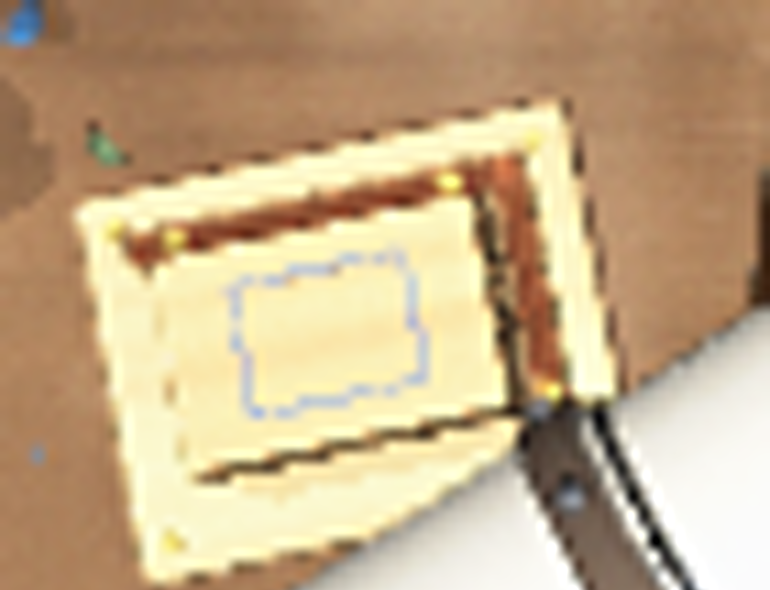

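The new blank lies flush on the pile: outline centred at (330,335), edges parallel to the fence. The fit puts it within about 0.5 mm of the pile. Next is the stamp.

Request:
step_arm([
  {"grip": 1,"translation": [0.0228,0.0074,0],"roll": -0.17},
  {"grip": 1,"translation": [0.0228,0.0075,0],"roll": -0.17},
  {"grip": 1,"translation": [0.0228,0.0076,0],"roll": -0.17},
  {"grip": 1,"translation": [0.0227,0.0076,0],"roll": -0.17},
  {"grip": 1,"translation": [0.0227,0.0077,0],"roll": -0.17},
  {"grip": 1,"translation": [0.0227,0.0078,0],"roll": -0.17},
  {"grip": 1,"translation": [0.0227,0.0078,0],"roll": -0.17},
  {"grip": 1,"translation": [0.0226,0.0079,0],"roll": -0.17},
])

```text
time_s: 13.78
tcp_pos: [0.3893, -0.1242, 0.3222]
orientation: [-0.0, 0.791, -0.612, 0.0]
ft_force: [0.1, -0.0, -0.9]
finger_gap: 0.0872
grasp_force: 0.0
```

Request:
step_arm([
  {"grip": 1,"translation": [0.0226,0.008,0],"roll": -0.17},
  {"grip": 1,"translation": [0.0226,0.008,0.01],"roll": -0.17},
  {"grip": 1,"translation": [0.0226,0.0081,0.02],"roll": -0.17},
  {"grip": 1,"translation": [0.0225,0.0081,0.03],"roll": -0.17},
  {"grip": 1,"translation": [0.0225,0.0082,0.03],"roll": -0.17},
  {"grip": 1,"translation": [0.0225,0.0083,0.03],"roll": -0.17},
  {"grip": 1,"translation": [0.0225,0.0083,0.03],"roll": -0.17},
  {"grip": 1,"translation": [0.0225,0.0084,0.03],"roll": -0.17},
])

```text
time_s: 14.45
tcp_pos: [0.3735, -0.3155, 0.1409]
orientation: [-0.0, 0.798, -0.603, 0.001]
ft_force: [1.1, -0.3, 0.6]
finger_gap: 0.0873
grasp_force: 0.0
```

Request:
step_arm([
  {"grip": 1,"translation": [0,0,0.02],"roll": 0},
  {"grip": 1,"translation": [0,0,0.01],"roll": 0},
  {"grip": 1,"translation": [0,0,0.01],"roll": 0},
  {"grip": 1,"translation": [0,0,0],"roll": 0},
  {"grip": 1,"translation": [0,0,0],"roll": 0},
  {"grip": 1,"translation": [0,0,0],"roll": 0},
  {"grip": 1,"translation": [0,0,0],"roll": 0},
  {"grip": 1,"translation": [0,0,0],"roll": 0},
])

```text
time_s: 15.12
tcp_pos: [0.3739, -0.3146, 0.1024]
orientation: [-0.0, 0.798, -0.603, 0.001]
ft_force: [-0.1, 1.1, 0.4]
finger_gap: 0.0868
grasp_force: 0.0
```

```bash
python3 -c "
from plan import *
plan((.370,-.318,.037),195.5,1,8)
im=grab_frame('scene');cv2.imwrite('pics/s2.png',cv2.resize(im[340:440,150:290],(784,560),interpolation=cv2.INTER_CUBIC)[:,:,::-1])"
```

```text
t 15.12 tcp [ 0.3739 -0.3146  0.1024] psi -164.15 tilt [ 0.0019 -0.0008] F [-0.1  1.1  0.4] gap 0.0868
[{"grip":1,"translation":[0.0003,0.0006,0.0082],"roll":0.04},{"grip":1,"translation":[0.0003,0.0006,0.0082],"roll":0.04},{"grip":1,"translation":[0.0003,0.0006,0.0082],"roll":0.04},{"grip":1,"translation":[0.0003,0.0006,0.0082],"roll":0.04},{"grip":1,"translation":[0.0003,0.0006,0.0082],"roll":0.04},{"grip":1,"translation":[0.0003,0.0006,0.0082],"roll":0.04},{"grip":1,"translation":[0.0003,0.0006,0.0082],"roll":0.04},{"grip":1,"translation":[0.0003,0.0006,0.0082],"roll":0.04}]
```

View pics/s2.png

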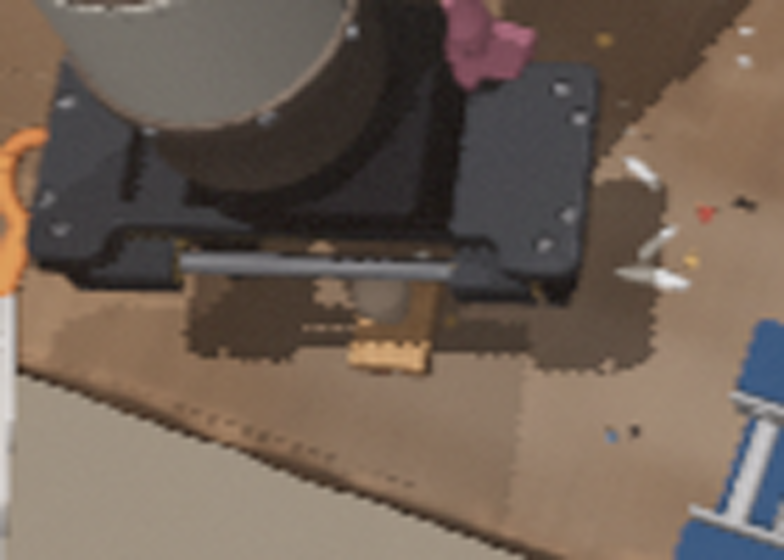

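The stamp foot (390,345) and knob (380,295) sit between the open fingers. The pink decoy and the vise are clear.

Request:
step_arm([
  {"grip": 1,"translation": [0.001,0.002,0.01],"roll": 0.1},
  {"grip": 1,"translation": [0.001,0.002,0.01],"roll": 0.1},
  {"grip": 1,"translation": [0.0003,0.0007,0.012],"roll": 0.1},
  {"grip": 1,"translation": [0,0,0.012],"roll": 0},
  {"grip": 1,"translation": [0,0,0.01],"roll": 0},
  {"grip": 1,"translation": [0,0,0.007],"roll": 0},
  {"grip": 1,"translation": [0,0,0.0044],"roll": 0},
  {"grip": 1,"translation": [0,0,0],"roll": 0},
])

```text
time_s: 15.83
tcp_pos: [0.3691, -0.3178, 0.0355]
orientation: [0.0, 0.796, -0.605, -0.001]
ft_force: [-0.3, -0.4, -0.6]
finger_gap: 0.0866
grasp_force: 0.0
```

Request:
step_arm([
  {"grip": 0.5,"translation": [0,0,0],"roll": 0},
  {"grip": 0.2,"translation": [0,0,0],"roll": 0},
  {"grip": 0,"translation": [0,0,0],"roll": 0},
  {"grip": -0.1,"translation": [0,0,0],"roll": 0},
  {"grip": -0.2,"translation": [0,0,0],"roll": 0},
  {"grip": -0.3,"translation": [0,0,0],"roll": 0},
  {"grip": -0.35,"translation": [0,0,0],"roll": 0},
  {"grip": -0.4,"translation": [0,0,0],"roll": 0},
])

```text
time_s: 16.5
tcp_pos: [0.3694, -0.318, 0.0361]
orientation: [-0.0, 0.796, -0.605, 0.0]
ft_force: [-0.8, -0.3, 1.2]
finger_gap: 0.0418
grasp_force: 0.0
```

Request:
step_arm([
  {"grip": -0.45,"translation": [0,0,0],"roll": 0},
  {"grip": -0.5,"translation": [0,0,0],"roll": 0},
  {"grip": -0.55,"translation": [0,0,0],"roll": 0},
  {"grip": -0.6,"translation": [0,0,0],"roll": 0},
  {"grip": -0.8,"translation": [0,0,0],"roll": 0},
  {"grip": -1,"translation": [0,0,0],"roll": 0},
  {"grip": -1,"translation": [0,0,0],"roll": 0},
  {"grip": -1,"translation": [0,0,0],"roll": 0},
])

```text
time_s: 17.17
tcp_pos: [0.3694, -0.318, 0.036]
orientation: [0.0, 0.796, -0.605, -0.0]
ft_force: [0.2, -0.6, -0.2]
finger_gap: 0.0206
grasp_force: 29.9
```

Request:
step_arm([
  {"grip": -1,"translation": [0,0,-0.02],"roll": 0},
  {"grip": -1,"translation": [0,0,-0.041],"roll": 0},
  {"grip": -1,"translation": [0,0,-0.041],"roll": 0},
  {"grip": -1,"translation": [0,0,-0.041],"roll": 0},
  {"grip": -1,"translation": [0,0,-0.041],"roll": 0},
  {"grip": -1,"translation": [0,0,-0.041],"roll": 0},
  {"grip": -1,"translation": [0,0,-0.041],"roll": 0},
  {"grip": -1,"translation": [0,0,-0.041],"roll": 0},
])

```text
time_s: 17.83
tcp_pos: [0.3687, -0.3175, 0.3453]
orientation: [-0.0, 0.796, -0.605, 0.0]
ft_force: [1.7, -0.8, -0.1]
finger_gap: 0.0202
grasp_force: 29.9
```

```bash
python3 -c "
from plan import *
plan((.4337,.330,.345),191.5,-1,24)"
```

```text
t 17.83 tcp [ 0.3687 -0.3175  0.3453] psi -164.47 tilt [0.0006 0.0001] F [ 1.7 -0.8 -0.1] gap 0.0202
[{"grip":-1,"translation":[-0.0253,-0.0098,0.0],"roll":0.17},{"grip":-1,"translation":[-0.0253,-0.0098,0.0],"roll":0.17},{"grip":-1,"translation":[-0.0253,-0.0097,0.0],"roll":0.17},{"grip":-1,"translation":[-0.0254,-0.0096,0.0],"roll":0.17},{"grip":-1,"translation":[-0.0254,-0.0095,0.0],"roll":0.17},{"grip":-1,"translation":[-0.0254,-0.0095,0.0],"roll":0.17},{"grip":-1,"translation":[-0.0254,-0.0094,0.0],"roll":0.17},{"grip":-1,"translation":[-0.0255,-0.0093,0.0],"roll":0.17}]
[{"grip":-1,"translation":[-0.0255,-0.0092,0.0],"roll":0.17},{"grip":-1,"translation":[-0.0255,-0.0092,0.0],"roll":0.17},{"grip":-1,"translation":[-0.0255,-0.0091,0.0],"roll":0.17},{"grip":-1,"translation":[-0.0256,-0.009,0.0],"roll":0.17},{"grip":-1,"translation":[-0.0256,-0.0089,0.0],"roll":0.17},{"grip":-1,"translation":[-0.0256,-0.0089,0.0],"roll":0.17},{"grip":-1,"translation":[-0.0257,-0.0088,0.0],"roll":0.17},{"grip":-1,"translation":[-0.0257,-0.0087,0.0],"roll":0.17}]
[{"grip":-1,"translation":[-0.0257,-0.0086,0.0],"roll":0.17},{"grip":-1,"translation":[-0.0257,-0.0086,0.0],"roll":0.17},{"grip":-1,"translation":[-0.0258,-0.0085,0.0],"roll":0.17},{"grip":-1,"translation":[-0.0258,-0.0084,0.0],"roll":0.17},{"grip":-1,"translation":[-0.0258,-0.0083,0.0],"roll":0.17},{"grip":-1,"translation":[-0.0258,-0.0083,0.0],"roll":0.17},{"grip":-1,"translation":[-0.0259,-0.0082,0.0],"roll":0.17},{"grip":-1,"translation":[-0.0259,-0.0081,0.0],"roll":0.17}]
```

```bash
python3 -c "
from plan import *
o,r,p=state(); im=grab_frame('scene'); o,r,p=state(); t=o['tcp_pos']; print(t,p)
b=proj(box(t[0],t[1],np.radians(p+180),.03,.042,t[2]-.036,t[2]-.018),'scene'); print(b.round(1).tolist())
c=b.mean(0).astype(int); x0,y0=c-[25,30]; S=8
a=cv2.resize(im[y0:y0+60,x0:x0+50],(400,480),interpolation=cv2.INTER_CUBIC); v=a.copy()
q=((b-[x0,y0]+.5)*S-.5).round().astype(int)
for i,j in [(0,1),(1,2),(2,3),(3,0),(4,5),(5,6),(6,7),(7,4),(0,4),(1,5),(2,6),(3,7)]: cv2.line(v,tuple(map(int,q[i])),tuple(map(int,q[j])),(255,0,0),1)
print(x0,y0,q.tolist())
cv2.imwrite('pics/s3.png',np.hstack([a,v])[:,:,::-1]); np.save('s3.npy',im)"
```

```text
[ 0.37155011 -0.32050222  0.3547528 ] -164.4126750664129
[[178.8, 359.5], [196.2, 360.1], [200.2, 337.1], [183.3, 336.5], [176.2, 355.8], [193.9, 356.5], [198.0, 333.1], [180.8, 332.5]]
163 316 [[130, 351], [269, 356], [301, 172], [166, 167], [109, 322], [250, 327], [284, 141], [146, 136]]
```

View pics/s3.png

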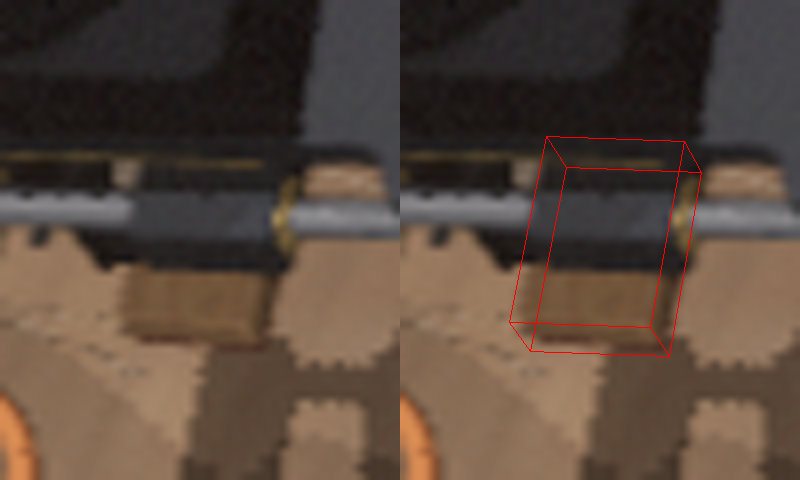

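The stamp foot shows below the gripper at (195,305) in the left crop, roughly aligned with the overlay. Over the pile the scene camera will have a shallower, clearer view of it, so I carry the stamp across at z≈0.35.

Request:
step_arm([
  {"grip": -1,"translation": [-0.0253,-0.0098,0],"roll": 0.17},
  {"grip": -1,"translation": [-0.0253,-0.0098,0],"roll": 0.17},
  {"grip": -1,"translation": [-0.0253,-0.0097,0],"roll": 0.17},
  {"grip": -1,"translation": [-0.0254,-0.0096,0],"roll": 0.17},
  {"grip": -1,"translation": [-0.0254,-0.0095,0],"roll": 0.17},
  {"grip": -1,"translation": [-0.0254,-0.0095,0],"roll": 0.17},
  {"grip": -1,"translation": [-0.0254,-0.0094,0],"roll": 0.17},
  {"grip": -1,"translation": [-0.0255,-0.0093,0],"roll": 0.17},
])

```text
time_s: 18.55
tcp_pos: [0.3907, -0.1008, 0.3427]
orientation: [-0.0, 0.789, -0.615, -0.0]
ft_force: [0.8, -1.2, -0.6]
finger_gap: 0.0205
grasp_force: 29.9
```

Request:
step_arm([
  {"grip": -1,"translation": [-0.0255,-0.0092,0],"roll": 0.17},
  {"grip": -1,"translation": [-0.0255,-0.0092,0],"roll": 0.17},
  {"grip": -1,"translation": [-0.0255,-0.0091,0],"roll": 0.17},
  {"grip": -1,"translation": [-0.0256,-0.009,0],"roll": 0.17},
  {"grip": -1,"translation": [-0.0256,-0.0089,0],"roll": 0.17},
  {"grip": -1,"translation": [-0.0256,-0.0089,0],"roll": 0.17},
  {"grip": -1,"translation": [-0.0257,-0.0088,0],"roll": 0.17},
  {"grip": -1,"translation": [-0.0257,-0.0087,0],"roll": 0.17},
])

```text
time_s: 19.22
tcp_pos: [0.4124, 0.1151, 0.3427]
orientation: [-0.0, 0.782, -0.624, -0.0]
ft_force: [0.7, -0.6, -0.0]
finger_gap: 0.0204
grasp_force: 29.9
```

Request:
step_arm([
  {"grip": -1,"translation": [-0.0257,-0.0086,0],"roll": 0.17},
  {"grip": -1,"translation": [-0.0257,-0.0086,0],"roll": 0.17},
  {"grip": -1,"translation": [-0.0258,-0.0085,0],"roll": 0.17},
  {"grip": -1,"translation": [-0.0258,-0.0084,0],"roll": 0.17},
  {"grip": -1,"translation": [-0.0258,-0.0083,0],"roll": 0.17},
  {"grip": -1,"translation": [-0.0258,-0.0083,0],"roll": 0.17},
  {"grip": -1,"translation": [-0.0259,-0.0082,0],"roll": 0.17},
  {"grip": -1,"translation": [-0.0259,-0.0081,0],"roll": 0.17},
])

```text
time_s: 19.88
tcp_pos: [0.4344, 0.3309, 0.3424]
orientation: [0.0, 0.774, -0.633, -0.0]
ft_force: [1.3, -0.4, 0.3]
finger_gap: 0.0204
grasp_force: 29.9
```

Request:
step_arm([
  {"grip": -1,"translation": [0,0,0],"roll": 0},
  {"grip": -1,"translation": [0,0,0],"roll": 0},
  {"grip": -1,"translation": [0,0,0],"roll": 0},
  {"grip": -1,"translation": [0,0,0],"roll": 0},
  {"grip": -1,"translation": [0,0,0],"roll": 0},
  {"grip": -1,"translation": [0,0,0],"roll": 0},
  {"grip": -1,"translation": [0,0,0],"roll": 0},
  {"grip": -1,"translation": [0,0,0],"roll": 0},
])

```text
time_s: 20.55
tcp_pos: [0.4347, 0.3292, 0.3433]
orientation: [-0.0, 0.774, -0.633, -0.0]
ft_force: [0.7, -0.6, -1.0]
finger_gap: 0.0204
grasp_force: 29.9
```

```bash
cat > foot.py <<'E'
from plan import *
o,r,p=state(); im=grab_frame('scene'); t=o['tcp_pos']; print(round(o['time_s'],2),t.round(4),p,r[:2,2].round(4))
b=proj(box(t[0],t[1],np.radians(p+180),.03,.042,t[2]-.036,t[2]-.018),'scene'); print(b.round(1).tolist())
for R_ in models.silhouettes('stamp_knob','scene'):
    a=np.argwhere(R_['region']); print(R_['conf'],len(a),a.min(0),a.max(0))
np.save('foot.npy',im)
E
python3 foot.py
```

```text
20.55 [0.4347 0.3292 0.3433] -168.57839880496945 [0.0003 0.0004]
[[328.2, 112.8], [341.0, 113.8], [342.7, 101.2], [330.2, 100.2], [328.2, 107.1], [341.2, 108.1], [342.9, 95.3], [330.2, 94.4]]
0.8 263 [ 87 329] [113 341]
0.78 273 [289 249] [309 269]
0.76 271 [339 224] [357 244]
```

```bash
cat > yaw.py <<'E'
from h import *
F={n:cv2.cvtColor(cv2.imread(f"pics/{n}0.png"),cv2.COLOR_BGR2LAB).astype(float) for n in("scene","top")}
S=8
def ren(P,n,o,w):
    im=np.zeros((w*S,w*S),np.uint8); q=(proj(P,n)-o+.5)*S-.5
    cv2.fillConvexPoly(im,cv2.convexHull((q*16).round().astype(np.int32)),255,shift=4)
    return cv2.resize(im,(w,w),interpolation=cv2.INTER_AREA)/255.
def cost(p,cams):
    e=0
    for n in cams:
        w=30; o=proj([[.37,-.318,.015]],n)[0].astype(int)-15; I=F[n][o[1]:o[1]+w,o[0]:o[0]+w]
        b=box(*p,.03,.042,0,.018); hull=ren(b,n,o,w); top=ren(b[4:],n,o,w)
        t=np.linspace(0,6.28,20); kn=ren(np.array([[p[0]+.0115*np.cos(a)*np.cos(f),p[1]+.0115*np.sin(a)*np.cos(f),.0485+.0115*np.sin(f)] for a in t for f in(-1,-.5,0,.5,1,1.57)]),n,o,w)
        kn=np.maximum(kn,ren(np.array([[p[0]+.008*np.cos(a),p[1]+.008*np.sin(a),z] for a in t for z in(.018,.045)]),n,o,w))
        near=cv2.dilate((hull>.5).astype(np.uint8),np.ones((7,7)))>0
        core=cv2.erode((hull>.5).astype(np.uint8),np.ones((7,7)))>0
        W=near&~core&(cv2.dilate((kn>.1).astype(np.uint8),np.ones((3,3)))==0)
        A=np.stack([top,hull-np.minimum(top,hull),1-hull],-1)[W]; Y=I[W]
        x,*_=np.linalg.lstsq(A,Y,rcond=None); r=np.abs(A@x-Y).sum(1)
        e+=np.minimum(r,40).mean()
    return e
for cams in(("scene",),("top",),("scene","top")):
    best=None
    for a in(.1,.25,.4):
        i=np.array([.3695,-.3178,a]);r=minimize(cost,i,args=(cams,),method="Nelder-Mead",options=dict(initial_simplex=[i,i+[.003,0,0],i+[0,.003,0],i+[0,0,.08]],xatol=1e-5,fatol=1e-4))
        if best is None or r.fun<best.fun:best=r
    print(cams,best.x.round(4),round(best.fun,2),[round(min(cost((best.x[0]+dx,best.x[1]+dy,y),cams) for dx in(-.001,0,.001) for dy in(-.001,0,.001)),1) for y in np.arange(.1,.46,.05)])
E
python3 yaw.py
python3 -c "
import numpy as np,cv2
im=np.load('foot.npy');b=im[78:123,312:357];cv2.imwrite('pics/s4.png',cv2.resize(b,(585,585),interpolation=cv2.INTER_CUBIC)[:,:,::-1])"
```

```text
('scene',) [ 0.3704 -0.3179  0.206 ] 11.01 [np.float64(13.7), np.float64(12.5), np.float64(11.1), np.float64(11.4), np.float64(12.8), np.float64(14.4), np.float64(15.1), np.float64(16.2)]
('top',) [ 0.3691 -0.3173  0.2303] 14.25 [np.float64(16.8), np.float64(15.4), np.float64(14.9), np.float64(14.5), np.float64(15.1), np.float64(15.5), np.float64(16.2), np.float64(17.3)]
('scene', 'top') [ 0.37   -0.3176  0.2222] 26.51 [np.float64(31.0), np.float64(28.6), np.float64(26.7), np.float64(27.1), np.float64(28.5), np.float64(30.3), np.float64(32.3), np.float64(33.5)]
```

View pics/s4.png

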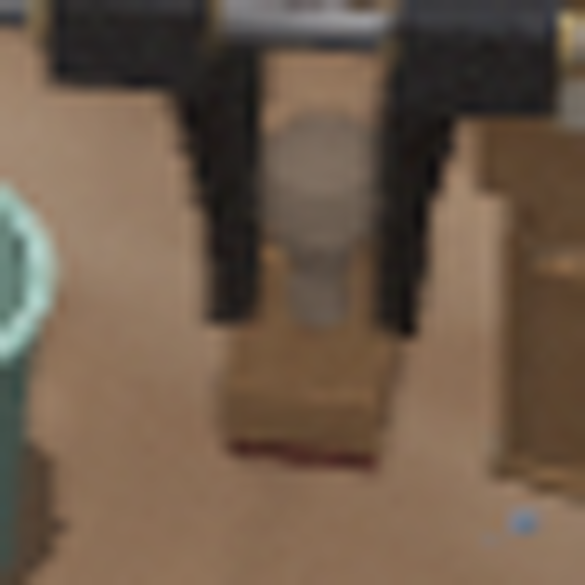

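The stamp hangs upright between the fingers (knob (318,180), foot underside edge from (228,455) to (378,467)). I fit its yaw in this held view.

```bash
cat > yaw2.py <<'E'
from h import *
from yaw import ren
I0=cv2.cvtColor(np.load("foot.npy"),cv2.COLOR_RGB2LAB).astype(float)
n="scene"; T=np.array([.4347,.3292,.3433])
def cost(p):
    w=44;o=np.array([312,78]);I=I0[78:122,312:356]
    b=box(T[0]+p[0],T[1]+p[1],p[2],.03,.042,T[2]-.036+p[3],T[2]-.018+p[3]); hull=ren(b,n,o,w);top=ren(b[4:],n,o,w);rub=hull-ren(np.r_[b[4:],b[:4]+[0,0,.0025]],n,o,w)
    W=(cv2.dilate((hull>.5).astype(np.uint8),np.ones((9,9)))>0); W[:26]=False
    A=np.stack([top,hull-np.minimum(top,hull)-rub,rub,1-hull],-1)[W];Y=I[W]
    x,*_=np.linalg.lstsq(A,Y,rcond=None);r=np.abs(A@x-Y).sum(1)
    return np.minimum(r,40).mean()
best={}
for a in np.arange(0,.42,.05):
    f=lambda q:cost((q[0],q[1],a,q[2])); i=np.zeros(3)
    r=minimize(f,i,method="Nelder-Mead",options=dict(initial_simplex=[i,i+[.003,0,0],i+[0,.003,0],i+[0,0,.003]],xatol=1e-4,fatol=1e-3)); print(round(a,2),round(r.fun,2),r.x.round(4))
E
python3 yaw2.py | grep -v "("
```

```text
0.0 6.6 [ 0.0015  0.0002 -0.0031]
0.05 6.22 [ 0.0008  0.0006 -0.0036]
0.1 6.02 [ 0.0012 -0.0006 -0.0022]
0.15 5.87 [ 0.0005  0.0001 -0.0031]
0.2 5.69 [-0.0004  0.0009  0.0001]
0.25 6.35 [ 0.0005 -0.0026 -0.0005]
0.3 6.56 [ 0.0008 -0.0044  0.0008]
0.35 6.79 [-0.0013 -0.0038  0.    ]
0.4 6.91 [-0.0014 -0.003  -0.0014]
```

Request:
step_arm([
  {"grip": -1,"translation": [-0.0008,0.0005,0.02],"roll": -0.8},
  {"grip": -1,"translation": [0,0,0.035],"roll": -0.7},
  {"grip": -1,"translation": [0,0,0.035],"roll": 0},
  {"grip": -1,"translation": [0,0,0.035],"roll": 0},
  {"grip": -1,"translation": [0,0,0.03],"roll": 0},
  {"grip": -1,"translation": [0,0,0.025],"roll": 0},
  {"grip": -1,"translation": [0,0,0.02],"roll": 0},
  {"grip": -1,"translation": [0,0,0.01],"roll": 0},
])

```text
time_s: 21.32
tcp_pos: [0.4329, 0.3291, 0.1302]
orientation: [0.002, 0.782, -0.623, -0.0]
ft_force: [-0.6, 0.2, -0.2]
finger_gap: 0.0203
grasp_force: 29.9
```

Request:
step_arm([
  {"grip": -1,"translation": [0,0,0],"roll": 0},
  {"grip": -1,"translation": [0,0,0],"roll": 0},
  {"grip": -1,"translation": [0,0,0],"roll": 0},
  {"grip": -1,"translation": [0,0,0],"roll": 0},
  {"grip": -1,"translation": [0,0,0],"roll": 0},
  {"grip": -1,"translation": [0,0,0],"roll": 0},
  {"grip": -1,"translation": [0,0,0],"roll": 0},
  {"grip": -1,"translation": [0,0,0],"roll": 0},
])

```text
time_s: 21.98
tcp_pos: [0.4341, 0.3304, 0.1334]
orientation: [-0.0, 0.782, -0.623, -0.0]
ft_force: [-0.6, -0.2, -0.3]
finger_gap: 0.0203
grasp_force: 29.9
```

```bash
python3 -c "
from plan import *
plan((.434,.3298,.090),193.1,-1,8)"
```

```text
t 21.98 tcp [0.4341 0.3304 0.1334] psi -167.05 tilt [0.0004 0.0005] F [-0.6 -0.2 -0.3] gap 0.0203
[{"grip":-1,"translation":[0.0001,0.0,0.0054],"roll":-0.02},{"grip":-1,"translation":[0.0001,0.0,0.0054],"roll":-0.02},{"grip":-1,"translation":[0.0001,0.0,0.0054],"roll":-0.02},{"grip":-1,"translation":[0.0001,0.0,0.0054],"roll":-0.02},{"grip":-1,"translation":[0.0001,0.0,0.0054],"roll":-0.02},{"grip":-1,"translation":[0.0001,0.0,0.0054],"roll":-0.02},{"grip":-1,"translation":[0.0001,0.0,0.0054],"roll":-0.02},{"grip":-1,"translation":[0.0001,0.0,0.0054],"roll":-0.02}]
```

Request:
step_arm([
  {"grip": -1,"translation": [0.0005,0,0.008],"roll": 0},
  {"grip": -1,"translation": [0,0,0.01],"roll": 0},
  {"grip": -1,"translation": [0,0,0.01],"roll": 0},
  {"grip": -1,"translation": [0,0,0.008],"roll": 0},
  {"grip": -1,"translation": [0,0,0.005],"roll": 0},
  {"grip": -1,"translation": [0,0,0.0024],"roll": 0},
  {"grip": -1,"translation": [0,0,0],"roll": 0},
  {"grip": -1,"translation": [0,0,0],"roll": 0},
])

```text
time_s: 22.65
tcp_pos: [0.4343, 0.33, 0.0896]
orientation: [-0.0, 0.782, -0.623, 0.0]
ft_force: [0.1, 0.5, -1.5]
finger_gap: 0.0204
grasp_force: 29.9
```

Request:
step_arm([
  {"grip": -1,"translation": [0,0,0],"roll": 0},
  {"grip": -1,"translation": [0,0,0],"roll": 0},
  {"grip": -1,"translation": [0,0,0],"roll": 0},
  {"grip": -1,"translation": [0,0,0],"roll": 0},
  {"grip": -1,"translation": [0,0,0],"roll": 0},
  {"grip": -1,"translation": [0,0,0],"roll": 0},
  {"grip": -1,"translation": [0,0,0],"roll": 0},
  {"grip": -1,"translation": [0,0,0],"roll": 0},
])

```text
time_s: 23.32
tcp_pos: [0.4341, 0.3298, 0.0897]
orientation: [-0.0, 0.782, -0.623, -0.0]
ft_force: [0.2, 0.0, -0.8]
finger_gap: 0.0202
grasp_force: 29.9
```

```bash
python3 -c "
from bench import ticket
print(ticket.finish_job())"
```

```text
the job is handed in; nothing more can be done
None
```

I handed the job in at about 23 s. The new blank lies flush on the pile, within about 0.5 mm by the top camera. The stamp is held upright about 1 cm above the blue outline, centred to about 1 mm and turned to within about 2–3° by my estimate; this final position was read from the arm's pose, not from a last picture.

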